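Refit a pump rotor and index the occlusion shoe one hole

TASK

The pump's rotor has come back from the autoclave: pick it up off the steel tray (it has a blue square hub), turn it to match the square drive shaft and slide it gently down until it sits fully home, then let go of it. Then take the red plunger knob, pull the pin up out of its hole, slide the white-faced shoe one hole towards the rotor (the green-marked tube-loading hole) and let the pin drop fully home there. Finish still gripping the knob and pressing it down, so that the pin stays engaged while I lay the tubing in; leave the bottles, beaker and wrench alone.

Things in the scene. Friction and masses are not known exactly. Their poses are not given: they have to be found in the camera images.
- rotor_mid (a point): Loose pump rotor, upright on the steel tray: roller wheel 64 mm across, 30 mm high (aluminium discs, white rollers), with a blue square hub 30 x 30 mm standing 36 mm above the wheel (66 mm overall, 0.15 to 0.3 kg). This point: on the axis, 33 mm above the underside, 3 mm above the wheel's top face; z up, x and y square to the hub's sides.
- rotor: The same rotor; origin at the centre of its underside, 33 mm below rotor_mid. A square through bore 15.6 mm wide, sides parallel to the hub's sides, runs down its axis. At the start it stands on the tray's floor, about 3 mm above the bench.
- shaft_top (a point): Top centre of the pump's upright square steel drive shaft, 14 x 14 mm, 5 mm tapered nose; z up, x and y square to its sides. The motor holds its angle stiffly. The rotor fits in any of four quarter turns; fully home its underside rests on a collar 52 mm below this point, so rotor_mid is then 19 mm below this point.
- pump: Fixed pump, head facing up: white housing 280 x 190 mm (x, y) with a steel deck 75 mm above the bench. Origin: centre of its underside on the bench. In its frame the shaft is at x = -60, y = 0 mm, the index bar's holes at x = 39, 17, -5 mm, y = 62 mm. Shoe, guide rods and lug stand up to 32 mm above the deck, the shaft 58 mm, the knob 62 mm.
- knob_mid (a point): Centre, half-way up, of the red knob of the spring plunger on the shoe's lug: upright cylinder 26 mm diameter, 26 mm high. Fingertips may reach the knob's foot; the lug is 11 mm below the foot, a 15 mm nut between. Axes are the pump's: z up; the shoe slides towards the rotor along -x. The knob rides with the shoe and rises with the pin.
- plunger_knob: The red knob as a body; its origin is on its axis, 49 mm below the knob's centre.
- plunger (a joint): Lift of the spring plunger, m: 0 = pin fully home on the floor of a hole, 0.010 = its round tip just clears the bar's top, 0.014 = end of travel. Spring and weight push down with nearly 5 N at 0 and 8.5 N at 0.014.
- shoe (a joint): Travel of the white-faced occlusion shoe towards the rotor, m: 0 = first hole (white mark; the start), 0.022 = next hole (green mark; the target), 0.044 = last hole (red mark). With the pin in a hole it has 0.5 mm of play either way; with the pin out it slides with about 2 N.
- index_bar: Steel bar fixed on the deck under the plunger, with three 9 mm holes in a row along x, 22 mm apart, marked white, green and red; its top is 12 mm above the deck, the holes are 10 mm deep. Its origin and axes are the pump's.
- bar_base: Dark 2 mm strip under the index bar that closes its holes from below: the pin's tip bears on it when fully home. Its origin and axes are the pump's.
- lock_pin: The plunger's steel pin, 8 mm diameter with a round tip, right under the knob; it moves with plunger. Its origin is on the pin's axis, 2 mm below its tip.
- media_bottle: Amber glass bottle with blue cap, 76 mm diameter, 150 mm high; leave alone. Origin: centre of its underside.
- buffer_bottle: Clear glass bottle with blue cap, 68 mm diameter, 130 mm high; leave alone. Origin: centre of its underside.
- beaker: Glass beaker, 72 mm across the rim, 85 mm high; leave alone. Origin: centre of its underside.
- wrench: Small wrench, 120 mm long, lying at the far side of the tray; leave alone. Origin: its underside, midway.

How it is judged:
On the way, in this order (a step that is already met when the one before it is completed fails the run):
1. the rotor is fully home on the square shaft and let go, the shoe still in its first hole (z of rotor_mid in the frame of shaft_top below -0.0165 m and horizontal distance between rotor_mid and shaft_top below 0.003 m and contact force between rotor and the fingers below 0.05 N and value of joint shoe below 0.004 m), for 0.2 s.
2. the pin is pulled out of its hole and the shoe is on its way towards the rotor (value of joint plunger above 0.008 m and value of joint shoe above 0.005 m), for 0.05 s.
At the end, for the whole second after the job is handed in: Rotor home on the shaft (2.5 mm in height, 3 mm sideways), untouched; shoe at its next hole (joint 0.020 to 0.024), pin home (joint under 0.0015); the fingers hold the red knob (over 2 N) and press it: the pin bears on its hole's floor with over 6 N (spring and weight alone give under 5 N) (z of rotor_mid in the frame of shaft_top below -0.0165 m and horizontal distance between rotor_mid and shaft_top below 0.003 m and value of joint shoe between 0.02 and 0.024 m and value of joint plunger below 0.0015 m and contact force between plunger_knob and the fingers above 2 N and contact force between lock_pin and bar_base above 6 N and contact force between rotor and the fingers below 0.05 N); the arm keeps its last pose, push and grip.
It fails at once if a bystander (bottles, beaker, wrench) is moved by more than 25 mm (distance of any of media_bottle, buffer_bottle, beaker, wrench from where it was at the start of the episode above 0.025 m).
It fails at once if the rotor is dropped onto the shaft (faster than 0.6 m/s within 30 mm of the shaft's axis) (horizontal distance between rotor_mid and shaft_top below 0.03 m and linear speed of rotor above 0.6 m/s).
It also fails if it takes over 56 s, if anything falls off the work surface, if the arm or the gripper's body presses on something with over 40 N, if the wrist force passes 120 N, or if a joint passes its speed limit or range.

ROBOT

A 7-joint arm with a two-finger parallel gripper is mounted at the origin on the work surface. World frame = base frame: x ahead of the robot, y to its left, z up, the work surface at z = 0. Lengths are in m, angles in rad, forces in N, time in s.
With the tool pointing down it reaches from about 0.425 to 0.925 m from the base axis. Payload 6.8 kg.
Tool frame: the origin (TCP) lies on the centre line of the jaws, within the pads' length; the fingertips stand 19 mm ahead of it and the grasp point (between the pads) is the TCP; z points along the fingers, y is the line along which they close (so a half turn about z gives the same grasp; the last joint's range is limited). The gripper opens to 85 mm and grips with 20 to 120 N. Pads are 22 mm wide; open, the fingers measure 114 mm over their backs; the gripper's body (76 mm by 85 mm) begins 54 mm behind the grasp point. The pads swing forward as they close: fully open they stand 13 mm farther back than shut.
Start: joints at [-1.246, 0.477, 0.022, 1.555, -0.011, 1.109, -0.083], TCP at [0.283, 0.613, 0.25] pointing down, gripper open.
Joint ranges: [-2.96, 2.96], [-0.34, 2.1], [-1.41, 1.46], [0.24, 2.44], [-1.37, 4.51], [0.17, 1.92], [-2.96, 2.96]. Speed limits (rad/s): [2.39, 2.39, 3.14, 3.14, 3.14, 3.14, 3.14].

INTERFACE

Orientations are given as a rotation vector (axis times angle).
In Python, from bench import r gives the robot as it stands. The module is installed in compiled form; this text tells all that it offers.
- The arm moves only by the tool arm_command, never from a script. Its argument "rows" is a list of rows, each an object of numbers: "fingers": the opening, from -1 (shut) to 1 (fully open); "x", "y", "z": the shift along the tool's x, y, z in m; "ax", "ay", "az": the turn, a rotation vector about the tool's x, y, z in degrees. In form: [{"fingers": .., "x": .., "y": .., "z": .., "ax": .., "ay": .., "az": ..}, ...]. A call has 1 to 10 rows; each row shifts and turns the commanded pose from where the row before left it, along the tool's axes as they then stand; what a row does not reach is not made up. A row lasts 1/12 s, in which the tool goes at most 41.7 mm and 7.16 degrees, less where a joint would pass 70% of its speed; a pose out of reach is approached as far as the arm can. A call is refused whole if a number of a shift passes 0.0417 or a number of a turn 7.16, either way. A call with a gripper value outside its range is refused whole. The fingers move at their own pace and stop on an object; "grip_force" is the grip in N (left out, the last holds). Time passes only in rows, so rows that do not move let the fingers close. It gives the time, the measured TCP pose, the force, the opening and the grip force at its end, in the units of the state.
- r.get_obs(): the state, without advancing time (a new reading comes with each control period).
- r.grab_frame(name): name is "scene" or "top" or "wrist"; returns a dict with "frame" (480x640x3 uint8, red, green, blue), "depth" (480x640 float32, m along the optical axis (not along the pixel's ray), 0 where there is no reading), "K" (3x3 intrinsics, pixels), "world_from_camera" (4x4, takes a point from camera to world coordinates). Camera axes: x right, y down, z forward; pixel columns grow to the right and rows downward; lengths in m; the calibration is good to about 2 mm. The wrist camera is an equidistant fisheye: a pixel r from the principal point sees the ray r / f radians off the axis. A picture is of the moment at which its call begins.
- r.hand_in(): hands the job in; it is judged then, once.
The state is a dict: "clock": time; "joints": joint angles; "qvel": joint speeds; "tau": joint torques, N m; "tcp_pos": TCP position; "orientation": TCP orientation; "contact_force": force on the tool from outside, world axes, zero at the start; "moment": the same for the moment, N m; "grip_width": finger opening in m; "gripper_force": force on a finger pad.
Only numpy, scipy, OpenCV 4.12 (cv2) and the standard library are available. Lean on these libraries where they do the work, as an engineer would, in place of code of your own. Each camera call takes 0.05 s, during which the arm holds its last target. There are 200 camera calls.

## Working session

There is one attempt and no reset: what is moved stays moved. The work goes in short steps, Python scripts to look and compute and a tool call to move; the robot and the scene stay as the last step left them, time stands still between calls to the robot, and variables do not carry over. Pictures are saved under pics/ and viewed, at most 10 in all, crops included, and the job is handed in when it is done.

Besides the shell and the picture viewer there is one more tool, called after "Call:" as name(argument=value, ...), one argument or row to a line, values as JSON. arm_command: Moves the arm, as the interface text tells. Its arguments: {"type":"object","properties":{"rows":{"type":"array"},"grip_force":{"type":"number"}},"required":["rows"]}

```bash
mkdir -p pics; ls; cat > h.py <<'E'
import numpy as np, cv2
from bench import r
def grab(n):
    d=r.grab_frame(n); return d['frame'],d['depth'],np.array(d['K']),np.array(d['world_from_camera'])
def save(n,f): cv2.imwrite('pics/%s.png'%n,cv2.cvtColor(f,cv2.COLOR_RGB2BGR))
def pts(depth,K,T):
    v,u=np.mgrid[0:depth.shape[0],0:depth.shape[1]]
    p=np.stack([(u-K[0,2])/K[0,0]*depth,(v-K[1,2])/K[1,1]*depth,depth],-1)
    return p@T[:3,:3].T+T[:3,3]
E
python3 - <<'E'
from h import *
o=r.get_obs(); print({k:np.round(v,3) for k,v in o.items()})
for n in('top','scene'):
    f,d,K,T=grab(n); save(n,f); np.savez(n,f=f,d=d,K=K,T=T); print(n,K.round(1).tolist(),T.round(3).tolist())
E
```

```text
pics
{'clock': np.float64(0.0), 'joints': array([-1.246,  0.478,  0.022,  1.556, -0.012,  1.109, -0.083]), 'qvel': array([-0.001, -0.   , -0.   ,  0.   ,  0.002, -0.001,  0.001]), 'tau': array([-1.0000e-03, -5.9647e+01,  1.6080e+00, -2.8119e+01,  1.2000e-02,
        1.0000e-02,  0.0000e+00]), 'tcp_pos': array([0.283, 0.612, 0.249]), 'orientation': array([-6.740e-01, -3.068e+00,  3.000e-03]), 'contact_force': array([ 0.524, -0.336,  1.092]), 'moment': array([ 0.022, -0.01 ,  0.004]), 'gripper_force': np.float64(0.0), 'grip_width': np.float64(0.085)}
top [[458.0, 0.0, 328.5], [0.0, 458.0, 236.4], [0.0, 0.0, 1.0]] [[-0.026, -0.992, 0.126, 0.461], [-1.0, 0.025, -0.004, -0.028], [0.0, -0.126, -0.992, 1.176], [0.0, 0.0, 0.0, 1.0]]
scene [[539.9, 0.0, 322.5], [0.0, 539.9, 245.7], [0.0, 0.0, 1.0]] [[-0.007, 0.673, -0.739, 1.51], [1.0, 0.001, -0.008, 0.008], [-0.005, -0.739, -0.673, 0.94], [0.0, 0.0, 0.0, 1.0]]
```

View pics/top.png

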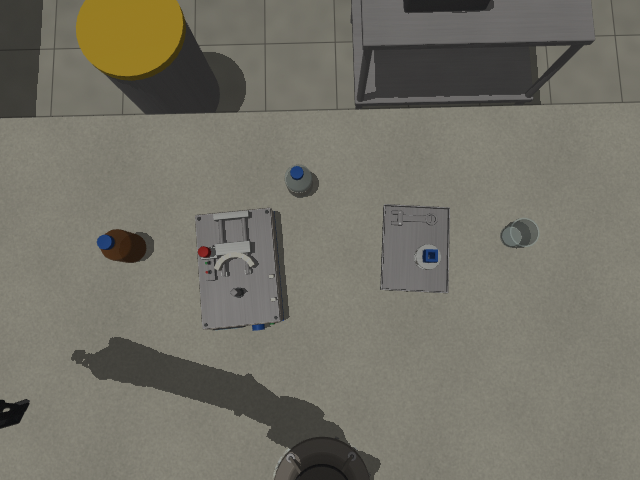

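View pics/scene.png

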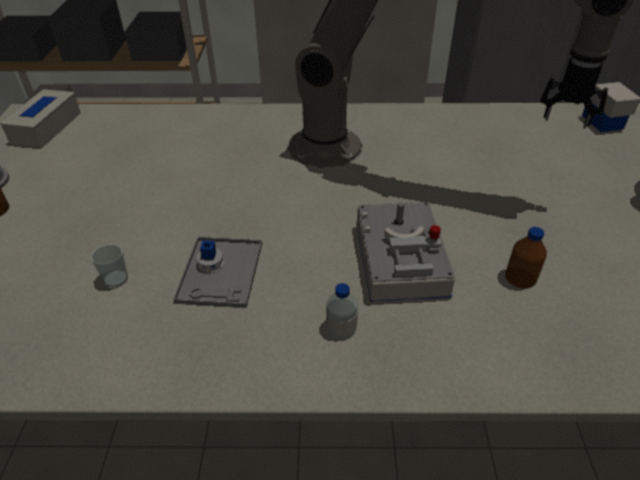

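The top view shows the rotor's blue hub at about (430,256), the pump shaft at (238,292), the red knob at (205,252) and the wrench near (413,217). The scene view agrees, with the rotor on the tray at (209,250) and the shaft at (400,213).

```bash
cat >> h.py <<'E'
def ray(u,v,K,T,z):
    d=T[:3,:3]@np.array([(u-K[0,2])/K[0,0],(v-K[1,2])/K[1,1],1]); return T[:3,3]+d*(z-T[2,3])/d[2]
E
python3 - <<'E'
from h import *
for n in('top','scene'):
    a=np.load(n+'.npz'); f,d,K,T=[a[k] for k in 'fdKT']; P=pts(d,K,T)
    hsv=cv2.cvtColor(f,cv2.COLOR_RGB2HSV); H,S,V=cv2.split(hsv)
    inr=lambda x0,x1,y0,y1:(P[...,0]>x0)&(P[...,0]<x1)&(P[...,1]>y0)&(P[...,1]<y1)
    red=((H<8)|(H>172))&(S>150)&(V>60)&inr(.3,.7,.1,.5)
    blue=(H>105)&(H<130)&(S>130)&inr(.3,.7,-.4,-.1)
    for nm,m,zt in(('knob',red,.137),('hub',blue,.069)):
        q=P[m]; t=m&(abs(P[...,2]-zt)<.006); print(n,nm,m.sum(),q.mean(0).round(4),'top',t.sum(),P[t].mean(0).round(4), q[:,2].min().round(3),q[:,2].max().round(3))
        if t.sum()>5:
            print(cv2.minAreaRect(P[t][:,:2].astype(np.float32)*1000))
    k=inr(.25,.75,.05,.45)&(abs(P[...,2]-.075)<.004); print('deck',k.sum(),cv2.minAreaRect(P[k][:,:2].astype(np.float32)*1000))
    s=inr(.3,.45,.1,.3)&(P[...,2]>.115); print('shaft',s.sum(),P[s].mean(0).round(4),P[s][:,2].max())
    tr=inr(.3,.75,-.4,-.02)&(P[...,2]>.001)&(P[...,2]<.02)
    print('tray',cv2.minAreaRect(P[tr][:,:2].astype(np.float32)*1000))
E
```

```text
top knob 89 [0.5655 0.255  0.1345] top 86 [0.5669 0.2549 0.1361] 0.086 0.141
((566.7258911132812, 255.0118865966797), (20.62007713317871, 22.897720336914062), 1.4976398944854736)
top hub 173 [ 0.5513 -0.2791  0.0611] top 123 [ 0.5507 -0.2794  0.0682] 0.009 0.073
((550.8567504882812, -279.8493957519531), (29.944204330444336, 29.338735580444336), 87.57091522216797)
deck 6499 ((527.877685546875, 214.6305694580078), (307.3598327636719, 424.6772155761719), 17.108858108520508)<stdin>:13: RuntimeWarning: Mean of empty slice.
  ret = um.true_divide(
Traceback (most recent call last):
ValueError: zero-size array to reduction operation maximum which has no identity
```

Call:
arm_command(
  rows=[
    {"fingers":1,"x":-0.0294,"y":-0.0257},
    {"fingers":1,"x":-0.0294,"y":-0.0257},
    {"fingers":1,"x":-0.0294,"y":-0.0257},
    {"fingers":1,"x":-0.0294,"y":-0.0257},
    {"fingers":1,"x":-0.0294,"y":-0.0257},
    {"fingers":1,"x":-0.0294,"y":-0.0257},
    {"fingers":1,"x":-0.0294,"y":-0.0257},
    {"fingers":1,"x":-0.0294,"y":-0.0257},
    {"fingers":1,"x":-0.0294,"y":-0.0257},
    {"fingers":1,"x":-0.0294,"y":-0.0257},
  ],
)

```text
validation failed for argument at $.ro...
```

Call:
arm_command(
  rows=[
    {"fingers":1,"x":-0.0294,"y":-0.0257},
    {"fingers":1,"x":-0.0294,"y":-0.0257},
    {"fingers":1,"az":-7},
    {"fingers":1,"az":-7},
    {"fingers":1,"az":-7},
    {"fingers":1,"az":-7},
    {"fingers":1},
    {"fingers":1},
  ],
)

```text
validation failed for argument at $.ro...
```

```bash
python3 - <<'E'
from h import *
o=r.get_obs(); print({k:np.round(o[k],3) for k in('clock','tcp_pos','orientation','contact_force')})
f,d,K,T=grab('wrist'); save('w1',f); np.savez('w1',f=f,d=d,K=K,T=T); print(K.round(1).tolist(),T.round(3).tolist())
E
```

```text
{'clock': np.float64(0.1), 'tcp_pos': array([0.283, 0.612, 0.249]), 'orientation': array([-6.740e-01, -3.068e+00,  3.000e-03]), 'contact_force': array([-0.17 , -0.073,  0.684])}
[[371.6, 0.0, 316.3], [0.0, 371.6, 243.9], [0.0, 0.0, 1.0]] [[0.418, 0.874, 0.247, 0.221], [0.908, -0.402, -0.115, 0.641], [-0.002, 0.272, -0.962, 0.372], [0.0, 0.0, 0.0, 1.0]]
```

View pics/w1.png

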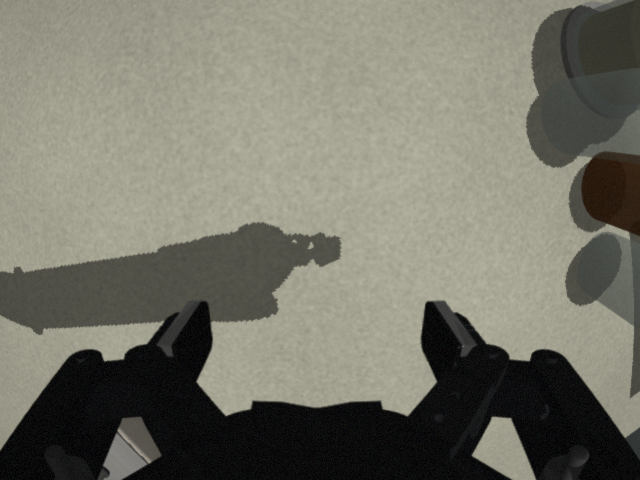

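The wrist view shows only bench, shadow and the two fingers at (190,340) and (450,340). The moves were refused, so I'll resend them with every field in every row.

Call:
arm_command(
  rows=[
    {"fingers":1,"x":-0.0294,"y":-0.0257,"z":0,"ax":0,"ay":0,"az":0},
    {"fingers":1,"x":-0.0294,"y":-0.0257,"z":0,"ax":0,"ay":0,"az":0},
    {"fingers":1,"x":-0.0294,"y":-0.0257,"z":0,"ax":0,"ay":0,"az":0},
    {"fingers":1,"x":-0.0294,"y":-0.0257,"z":0,"ax":0,"ay":0,"az":0},
    {"fingers":1,"x":-0.0294,"y":-0.0257,"z":0,"ax":0,"ay":0,"az":0},
    {"fingers":1,"x":-0.0294,"y":-0.0257,"z":0,"ax":0,"ay":0,"az":0},
    {"fingers":1,"x":-0.0294,"y":-0.0257,"z":0,"ax":0,"ay":0,"az":0},
    {"fingers":1,"x":-0.0294,"y":-0.0257,"z":0,"ax":0,"ay":0,"az":0},
    {"fingers":1,"x":-0.0294,"y":-0.0257,"z":0,"ax":0,"ay":0,"az":0},
    {"fingers":1,"x":-0.0294,"y":-0.0257,"z":0,"ax":0,"ay":0,"az":0},
  ],
)

```text
clock: 0.98
tcp_pos: [0.4425, 0.2542, 0.2503]
orientation: [-0.674, -3.068, -0.0]
contact_force: [1.0, -0.0, -0.4]
grip_width: 0.0855
gripper_force: 0.0
```

Call:
arm_command(
  rows=[
    {"fingers":1,"x":-0.0294,"y":-0.0257,"z":0,"ax":0,"ay":0,"az":0},
    {"fingers":1,"x":-0.0294,"y":-0.0257,"z":0,"ax":0,"ay":0,"az":0},
    {"fingers":1,"x":0,"y":0,"z":0,"ax":0,"ay":0,"az":-7},
    {"fingers":1,"x":0,"y":0,"z":0,"ax":0,"ay":0,"az":-7},
    {"fingers":1,"x":0,"y":0,"z":0,"ax":0,"ay":0,"az":-7},
    {"fingers":1,"x":0,"y":0,"z":0,"ax":0,"ay":0,"az":-7},
    {"fingers":1,"x":0,"y":0,"z":0,"ax":0,"ay":0,"az":0},
    {"fingers":1,"x":0,"y":0,"z":0,"ax":0,"ay":0,"az":0},
  ],
)

```text
clock: 1.65
tcp_pos: [0.4739, 0.1847, 0.2502]
orientation: [0.082, -3.14, 0.0]
contact_force: [-0.3, 1.6, -0.9]
grip_width: 0.0857
gripper_force: 0.0
```

```bash
python3 - <<'E'
from h import *
o=r.get_obs(); print({k:np.round(o[k],3) for k in('clock','tcp_pos','orientation','contact_force')})
f,d,K,T=grab('wrist'); save('w2',f); np.savez('w2',f=f,d=d,K=K,T=T); print(K.round(1).tolist(),T.round(3).tolist())
E
```

```text
{'clock': np.float64(1.65), 'tcp_pos': array([0.474, 0.185, 0.25 ]), 'orientation': array([ 0.082, -3.14 ,  0.   ]), 'contact_force': array([-0.341,  1.638, -0.899])}
[[371.6, 0.0, 316.3], [0.0, 371.6, 243.9], [0.0, 0.0, 1.0]] [[-0.053, 0.961, 0.271, 0.406], [0.999, 0.051, 0.014, 0.181], [-0.0, 0.272, -0.962, 0.373], [0.0, 0.0, 0.0, 1.0]]
```

View pics/w2.png

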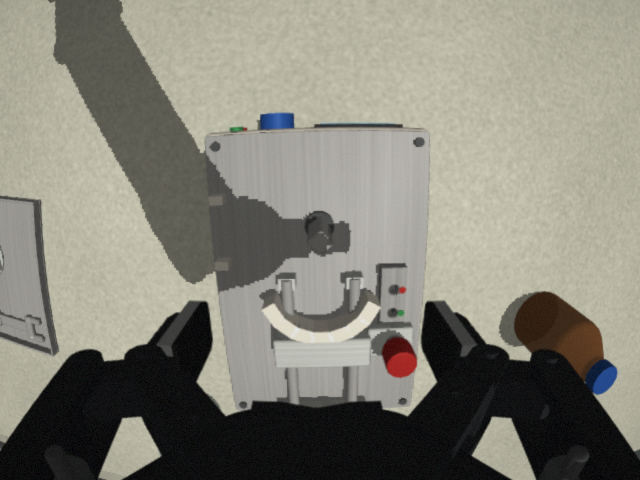

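The wrist view shows the pump: shaft near (320,235) in shadow, knob at (400,357), green hole at (396,313), red hole at (396,290). Next I'll get the shaft's angle from the points near its top, with a crop.

```bash
cat >> h.py <<'E'
def frays(u,v,K,T):
    x=(u-K[0,2]);y=(v-K[1,2]);rr=np.hypot(x,y);th=rr/K[0,0];s=np.sin(th)/np.maximum(rr,1e-9)
    return np.stack([x*s,y*s,np.cos(th)],-1)
def fpts(d,K,T):
    v,u=np.mgrid[0:480,0:640].astype(float); R=frays(u,v,K,T)
    return (R/R[...,2:]*d[...,None])@T[:3,:3].T+T[:3,3]
def fray(u,v,K,T,z):
    d=frays(np.array(float(u)),np.array(float(v)),K,T)@T[:3,:3].T; return T[:3,3]+d*(z-T[2,3])/d[2]
E
python3 - <<'E'
from h import *
a=np.load('w2.npz'); f,d,K,T=[a[k] for k in 'fdKT']; P=fpts(d,K,T)
c=f[190:270,270:370]; c=cv2.convertScaleAbs(c,alpha=2.5,beta=0); save('w2c',cv2.resize(c,None,fx=7,fy=7,interpolation=cv2.INTER_CUBIC))
s=np.zeros(d.shape,bool); s[190:270,270:370]=1; s&=(P[...,2]>.1)
q=P[s]; print(s.sum(),q.mean(0).round(4),np.percentile(q[:,2],[0,10,50,90,100]).round(4))
t=s&(P[...,2]>.13); v,u=np.nonzero(t); print('shaft top',t.sum(),P[t].mean(0).round(4),u.mean(),v.mean(),cv2.minAreaRect(P[t][:,:2].astype(np.float32)*1000))
H,S,V=cv2.split(cv2.cvtColor(f,cv2.COLOR_RGB2HSV))
red=((H<8)|(H>172))&(S>150)&(V>60); k=red&(abs(P[...,2]-.137)<.003); print('knob',k.sum(),P[k].mean(0).round(4),P[red][:,2].max())
print('ctr', cv2.minEnclosingCircle(P[k][:,:2].astype(np.float32)*1000))
for n,u,v,z in(('green hole',396,313,.087),('c1',216,146,.075),('c2',418,142,.075),('c3',243,405,.075),('c4',404,402,.075)): print(n,fray(u,v,K,T,z).round(4))
E
```

```text
639 [0.4677 0.1861 0.1392] [0.1003 0.1106 0.1313 0.1328 0.373 ]
shaft top 410 [0.4674 0.1862 0.1518] 320.00243902439024 241.0341463414634 ((444.5710754394531, 180.64195251464844), (75.61115264892578, 16.142030715942383), 11.555585861206055)
knob 579 [0.5661 0.2555 0.1355] 0.37295730639202446
ctr ((566.4226684570312, 255.7982635498047), 12.572454452514648)
green hole [0.5452 0.2577 0.087 ]
c1 [0.4118 0.0998 0.075 ]
c2 [0.3998 0.2633 0.075 ]
c3 [0.6679 0.1185 0.075 ]
c4 [0.656  0.2858 0.075 ]
```

View pics/w2c.png

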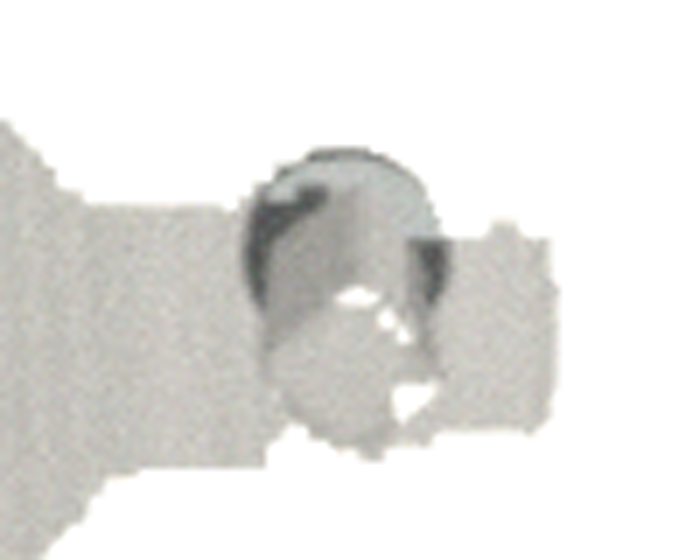

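The crop shows the shaft's top at about crop (350,375), with its near vertical edge at crop (350,290). The square is therefore turned well away from the pump's axes. I'll fit its angle from the depth.

```bash
cat > sh.py <<'E'
from h import *
import sys
def shaft(f,d,K,T,box,c0=(.470,.187)):
    P=fpts(d,K,T); x0,x1,y0,y1=box; s=np.zeros(d.shape,bool); s[y0:y1,x0:x1]=1
    s&=(np.hypot(P[...,0]-c0[0],P[...,1]-c0[1])<.016)
    t=s&(abs(P[...,2]-.132)<.0025); print('top',t.sum(),P[t].mean(0).round(4),cv2.minAreaRect(P[t][:,:2].astype(np.float32)*1000))
    q=P[s&(P[...,2]>.085)&(P[...,2]<.126)]; print('side',len(q),(q.min(0)*1000).round(1),(q.max(0)*1000).round(1))
    # angle: square support fit - minimise distance of side points to square of 14mm about free centre
    from scipy.optimize import least_squares
    best=None
    for a0 in np.radians(range(0,90,10)):
        def res(p):
            X=q[:,:2]*1000-p[:2]; c,s_=np.cos(p[2]),np.sin(p[2]); U=np.abs(np.stack([c*X[:,0]+s_*X[:,1],-s_*X[:,0]+c*X[:,1]],1))
            return U.max(1)-7
        o=least_squares(res,[c0[0]*1000,c0[1]*1000,a0],loss='soft_l1',f_scale=.5)
        if best is None or o.cost<best.cost: best=o
    print('fit',best.x[:2].round(2),np.degrees(best.x[2])%90,np.sqrt(2*best.cost/len(q)))
if __name__=='__main__':
    a=np.load('w2.npz'); shaft(*[a[k] for k in 'fdKT'],(270,370,190,270))
E
python3 sh.py
```

```text
top 386 [0.473  0.1867 0.1317] ((473.23077392578125, 186.81185913085938), (14.402091026306152, 14.116848945617676), 42.17979049682617)
side 268 [464.4 178.   85.2] [473.8 195.3 125.9]
fit [473.65 186.74] 41.93779048014493 0.2856534963528415
```

Call:
arm_command(
  rows=[
    {"fingers":1,"x":-0.0044,"y":-0.039,"z":0,"ax":0,"ay":0,"az":0},
    {"fingers":1,"x":-0.0044,"y":-0.039,"z":0,"ax":0,"ay":0,"az":0},
    {"fingers":1,"x":-0.0044,"y":-0.039,"z":0,"ax":0,"ay":0,"az":0},
    {"fingers":1,"x":-0.0044,"y":-0.039,"z":0,"ax":0,"ay":0,"az":0},
    {"fingers":1,"x":-0.0044,"y":-0.039,"z":0.005,"ax":0,"ay":0,"az":0},
    {"fingers":1,"x":-0.0044,"y":-0.039,"z":0.01,"ax":0,"ay":0,"az":0},
    {"fingers":1,"x":-0.0044,"y":-0.039,"z":0.01,"ax":0,"ay":0,"az":0},
    {"fingers":1,"x":-0.0044,"y":-0.039,"z":0.01,"ax":0,"ay":0,"az":0},
    {"fingers":1,"x":-0.0044,"y":-0.039,"z":0.01,"ax":0,"ay":0,"az":0},
    {"fingers":1,"x":-0.0044,"y":-0.039,"z":0.01,"ax":0,"ay":0,"az":0},
  ],
)

```text
clock: 2.53
tcp_pos: [0.5399, -0.2038, 0.1949]
orientation: [-0.084, 3.14, -0.0]
contact_force: [0.5, 0.5, -0.2]
grip_width: 0.0854
gripper_force: 0.0
```

Call:
arm_command(
  rows=[
    {"fingers":1,"x":-0.0044,"y":-0.039,"z":0.01,"ax":0,"ay":0,"az":0},
    {"fingers":1,"x":-0.0044,"y":-0.039,"z":0.01,"ax":0,"ay":0,"az":0},
    {"fingers":1,"x":0,"y":0,"z":0,"ax":0,"ay":0,"az":0},
    {"fingers":1,"x":0,"y":0,"z":0,"ax":0,"ay":0,"az":0},
  ],
)

```text
clock: 2.87
tcp_pos: [0.5518, -0.2825, 0.1743]
orientation: [0.076, -3.139, 0.002]
contact_force: [0.4, 0.4, 0.0]
grip_width: 0.0854
gripper_force: 0.0
```

```bash
python3 - <<'E'
from h import *
o=r.get_obs(); print({k:np.round(o[k],4) for k in('clock','tcp_pos','orientation','contact_force')})
f,d,K,T=grab('wrist'); save('w3',f); np.savez('w3',f=f,d=d,K=K,T=T); P=fpts(d,K,T)
H,S,V=cv2.split(cv2.cvtColor(f,cv2.COLOR_RGB2HSV))
m=(H>105)&(H<130)&(S>130)&(np.hypot(P[...,0]-.551,P[...,1]+.28)<.04)
t=m&(abs(P[...,2]-.069)<.004); print(m.sum(),t.sum(),P[t].mean(0),cv2.minAreaRect(P[t][:,:2].astype(np.float32)*1000))
E
```

```text
{'clock': np.float64(2.8667), 'tcp_pos': array([ 0.5518, -0.2825,  0.1743]), 'orientation': array([ 7.5800e-02, -3.1388e+00,  1.7000e-03]), 'contact_force': array([0.3751, 0.3951, 0.0335])}
2536 1507 [ 0.54969242 -0.28049267  0.06793766] ((550.5106811523438, -280.3678894042969), (29.56475830078125, 30.394237518310547), 87.40499114990234)
```

View pics/w3.png

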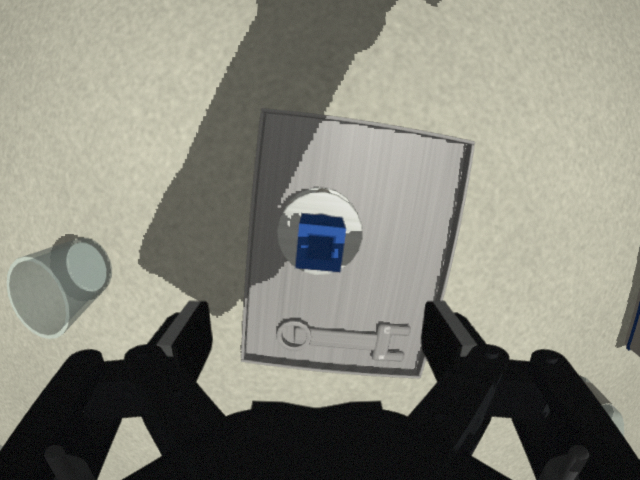

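The view shows the hub top at about (320,250) inside the white wheel, with the wrench at (345,340) clear of the finger line. I'll align, descend and grip.

Call:
arm_command(
  rows=[
    {"fingers":1,"x":0.0013,"y":0.0021,"z":0,"ax":0,"ay":0,"az":5.4},
    {"fingers":1,"x":0,"y":0,"z":0.03,"ax":0,"ay":0,"az":0},
    {"fingers":1,"x":0,"y":0,"z":0.03,"ax":0,"ay":0,"az":0},
    {"fingers":1,"x":0,"y":0,"z":0.03,"ax":0,"ay":0,"az":0},
    {"fingers":1,"x":0,"y":0,"z":0.02,"ax":0,"ay":0,"az":0},
    {"fingers":1,"x":0,"y":0,"z":0.008,"ax":0,"ay":0,"az":0},
    {"fingers":1,"x":0,"y":0,"z":0,"ax":0,"ay":0,"az":0},
    {"fingers":1,"x":0,"y":0,"z":0,"ax":0,"ay":0,"az":0},
  ],
)

```text
clock: 3.58
tcp_pos: [0.5522, -0.2766, 0.0581]
orientation: [0.059, 3.14, 0.0]
contact_force: [0.1, 0.1, 0.8]
grip_width: 0.0856
gripper_force: 0.0
```

Call:
arm_command(
  rows=[
    {"fingers":-1,"x":0,"y":0,"z":0,"ax":0,"ay":0,"az":0},
    {"fingers":-1,"x":0,"y":0,"z":0,"ax":0,"ay":0,"az":0},
    {"fingers":-1,"x":0,"y":0,"z":0,"ax":0,"ay":0,"az":0},
    {"fingers":-1,"x":0,"y":0,"z":0,"ax":0,"ay":0,"az":0},
    {"fingers":-1,"x":0,"y":0,"z":0,"ax":0,"ay":0,"az":0},
    {"fingers":-1,"x":0,"y":0,"z":0,"ax":0,"ay":0,"az":0},
    {"fingers":-1,"x":0,"y":0,"z":0,"ax":0,"ay":0,"az":0},
    {"fingers":-1,"x":0,"y":0,"z":0,"ax":0,"ay":0,"az":0},
  ],
  grip_force=45,
)

```text
clock: 4.25
tcp_pos: [0.552, -0.2781, 0.0582]
orientation: [0.061, 3.14, -0.001]
contact_force: [-0.9, -0.4, 5.5]
grip_width: 0.0292
gripper_force: 45.6
```

Call:
arm_command(
  rows=[
    {"fingers":-1,"x":0,"y":0,"z":-0.01,"ax":0,"ay":0,"az":0},
    {"fingers":-1,"x":0,"y":0,"z":-0.03,"ax":0,"ay":0,"az":0},
    {"fingers":-1,"x":0,"y":0,"z":-0.04,"ax":0,"ay":0,"az":0},
    {"fingers":-1,"x":0,"y":0,"z":-0.04,"ax":0,"ay":0,"az":0},
    {"fingers":-1,"x":0,"y":0,"z":-0.04,"ax":0,"ay":0,"az":0},
    {"fingers":-1,"x":0.0069,"y":0.033,"z":-0.01,"ax":0,"ay":0,"az":0},
    {"fingers":-1,"x":0.0069,"y":0.033,"z":0,"ax":0,"ay":0,"az":0},
    {"fingers":-1,"x":0.0069,"y":0.033,"z":0,"ax":0,"ay":0,"az":0},
    {"fingers":-1,"x":0.0069,"y":0.033,"z":0,"ax":0,"ay":0,"az":0},
    {"fingers":-1,"x":0.0069,"y":0.033,"z":0,"ax":0,"ay":0,"az":0},
  ],
)

```text
clock: 5.08
tcp_pos: [0.5222, -0.1097, 0.2275]
orientation: [-0.061, -3.14, -0.001]
contact_force: [0.2, 0.7, -1.8]
grip_width: 0.0293
gripper_force: 45.1
```

Call:
arm_command(
  rows=[
    {"fingers":-1,"x":0.0069,"y":0.033,"z":0,"ax":0,"ay":0,"az":0},
    {"fingers":-1,"x":0.0069,"y":0.033,"z":0,"ax":0,"ay":0,"az":0},
    {"fingers":-1,"x":0.0069,"y":0.033,"z":0,"ax":0,"ay":0,"az":0},
    {"fingers":-1,"x":0.0069,"y":0.033,"z":0,"ax":0,"ay":0,"az":0},
    {"fingers":-1,"x":0.0069,"y":0.033,"z":0,"ax":0,"ay":0,"az":0},
    {"fingers":-1,"x":0.0069,"y":0.033,"z":0,"ax":0,"ay":0,"az":0},
    {"fingers":-1,"x":0.0069,"y":0.033,"z":0,"ax":0,"ay":0,"az":0},
    {"fingers":-1,"x":0.0069,"y":0.033,"z":0,"ax":0,"ay":0,"az":0},
    {"fingers":-1,"x":0.0069,"y":0.033,"z":0,"ax":0,"ay":0,"az":0},
    {"fingers":-1,"x":0,"y":0,"z":0,"ax":0,"ay":0,"az":-6.4},
  ],
)

```text
clock: 5.92
tcp_pos: [0.4703, 0.1958, 0.2275]
orientation: [0.127, -3.138, -0.005]
contact_force: [0.1, 1.5, -1.9]
grip_width: 0.0295
gripper_force: 45.2
```

Call:
arm_command(
  rows=[
    {"fingers":-1,"x":0,"y":0,"z":0,"ax":0,"ay":0,"az":-6.4},
    {"fingers":-1,"x":0,"y":0,"z":0,"ax":0,"ay":0,"az":-6.4},
    {"fingers":-1,"x":0,"y":0,"z":0,"ax":0,"ay":0,"az":-6.4},
    {"fingers":-1,"x":0,"y":0,"z":0,"ax":0,"ay":0,"az":-6.3},
    {"fingers":-1,"x":0,"y":0,"z":0,"ax":0,"ay":0,"az":-6.2},
    {"fingers":-1,"x":0,"y":0,"z":0,"ax":0,"ay":0,"az":-6.2},
    {"fingers":-1,"x":0,"y":0,"z":0,"ax":0,"ay":0,"az":0},
    {"fingers":-1,"x":0,"y":0,"z":0,"ax":0,"ay":0,"az":0},
  ],
)

```text
clock: 6.58
tcp_pos: [0.4723, 0.1875, 0.2273]
orientation: [1.123, -2.933, 0.0]
contact_force: [-0.9, -0.0, -2.0]
grip_width: 0.0291
gripper_force: 45.2
```

```bash
cat > look.py <<'E'
from h import *
import sys
o=r.get_obs(); print({k:np.round(o[k],4) for k in('clock','tcp_pos','orientation','contact_force')})
v=o['orientation']; R=cv2.Rodrigues(np.array(v))[0]; print('tool y angle',np.degrees(np.arctan2(R[1,1],R[0,1])),'tilt',R[:,2].round(4))
f,d,K,T=grab('wrist'); n=sys.argv[1]; save(n,f); np.savez(n,f=f,d=d,K=K,T=T); P=fpts(d,K,T)
H,S,V=cv2.split(cv2.cvtColor(f,cv2.COLOR_RGB2HSV)); p=o['tcp_pos']
m=(H>105)&(H<130)&(S>130)&(np.hypot(P[...,0]-p[0],P[...,1]-p[1])<.04)&(abs(P[...,2]-p[2])<.05)
zt=np.percentile(P[m][:,2],95) if m.any() else 0; t=m&(P[...,2]>zt-.004); print('hub',m.sum(),t.sum(),zt)
if t.any(): print(P[t].mean(0).round(4),cv2.minAreaRect(P[t][:,:2].astype(np.float32)*1000), 'in tool',((P[t].mean(0)-p)@R).round(4))
E
python3 look.py w4; python3 -c "
from sh import *
a=np.load('w4.npz'); shaft(*[a[k] for k in 'fdKT'],(0,640,0,480))" 2>&1 | tail -4
```

```text
{'clock': np.float64(6.5833), 'tcp_pos': array([0.4723, 0.1875, 0.2273]), 'orientation': array([ 1.1230e+00, -2.9334e+00,  2.0000e-04]), 'contact_force': array([-8.9860e-01, -1.2000e-03, -1.9989e+00])}
tool y angle 131.8979040985222 tilt [-5.e-04 -3.e-04 -1.e+00]
hub 8902 4915 0.23803911017584167
[0.4705 0.185  0.2371] ((471.656982421875, 186.28768920898438), (31.213857650756836, 30.912504196166992), 42.53548812866211) in tool [ 0.003  -0.0007 -0.0098]
    return umr_minimum(a, axis, None, out, keepdims, initial, where)
ValueError: zero-size array to reduction operation minimum which has no identity
top 0 [nan nan nan] ((0.0, 0.0), (0.0, 0.0), 0.0)
```

View pics/w4.png

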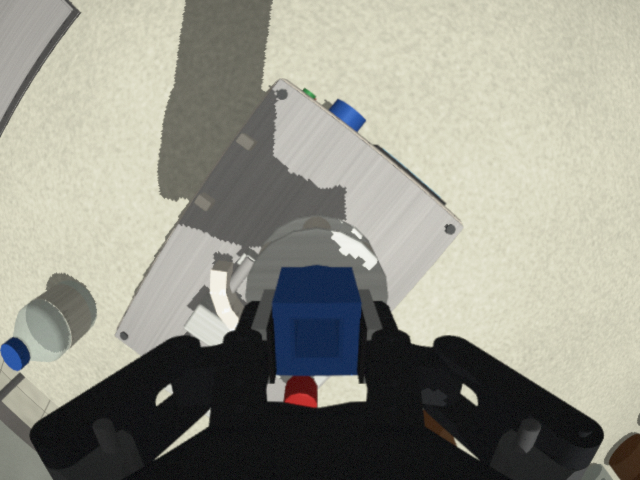

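The view shows the rotor square in the jaws: hub top at about (315,345), with the shaft hidden below the wheel. The angle matches within 0.5°, and the position needs about 1.9 mm of correction.

Call:
arm_command(
  rows=[
    {"fingers":-1,"x":-0.0016,"y":-0.001,"z":0,"ax":0,"ay":0,"az":0.2},
    {"fingers":-1,"x":0,"y":0,"z":0.015,"ax":0,"ay":0,"az":0},
    {"fingers":-1,"x":0,"y":0,"z":0.015,"ax":0,"ay":0,"az":0},
    {"fingers":-1,"x":0,"y":0,"z":0.004,"ax":0,"ay":0,"az":0},
    {"fingers":-1,"x":0,"y":0,"z":0.003,"ax":0,"ay":0,"az":0},
    {"fingers":-1,"x":0,"y":0,"z":0.003,"ax":0,"ay":0,"az":0},
    {"fingers":-1,"x":0,"y":0,"z":0.003,"ax":0,"ay":0,"az":0},
    {"fingers":-1,"x":0,"y":0,"z":0.003,"ax":0,"ay":0,"az":0},
    {"fingers":-1,"x":0,"y":0,"z":0,"ax":0,"ay":0,"az":0},
  ],
)

```text
clock: 7.38
tcp_pos: [0.4744, 0.1882, 0.1811]
orientation: [1.123, -2.934, -0.0]
contact_force: [-0.0, 0.4, -1.3]
grip_width: 0.029
gripper_force: 45.3
```

Call:
arm_command(
  rows=[
    {"fingers":-1,"x":0,"y":0,"z":0.003,"ax":0,"ay":0,"az":0},
    {"fingers":-1,"x":0,"y":0,"z":0.003,"ax":0,"ay":0,"az":0},
    {"fingers":-1,"x":0,"y":0,"z":0.003,"ax":0,"ay":0,"az":0},
    {"fingers":-1,"x":0,"y":0,"z":0,"ax":0,"ay":0,"az":0},
  ],
)

```text
clock: 7.72
tcp_pos: [0.4742, 0.1881, 0.1717]
orientation: [1.123, -2.933, 0.0]
contact_force: [0.7, -0.3, -1.9]
grip_width: 0.0292
gripper_force: 45.3
```

Call:
arm_command(
  rows=[
    {"fingers":-1,"x":0,"y":0,"z":0.004,"ax":0,"ay":0,"az":0},
    {"fingers":-1,"x":0,"y":0,"z":0.004,"ax":0,"ay":0,"az":0},
    {"fingers":-1,"x":0,"y":0,"z":0.004,"ax":0,"ay":0,"az":0},
    {"fingers":-1,"x":0,"y":0,"z":0.004,"ax":0,"ay":0,"az":0},
    {"fingers":-1,"x":0,"y":0,"z":0.004,"ax":0,"ay":0,"az":0},
    {"fingers":-1,"x":0,"y":0,"z":0.004,"ax":0,"ay":0,"az":0},
    {"fingers":-1,"x":0,"y":0,"z":0.004,"ax":0,"ay":0,"az":0},
    {"fingers":-1,"x":0,"y":0,"z":0.003,"ax":0,"ay":0,"az":0},
    {"fingers":-1,"x":0,"y":0,"z":0.002,"ax":0,"ay":0,"az":0},
    {"fingers":-1,"x":0,"y":0,"z":0,"ax":0,"ay":0,"az":0},
  ],
)

```text
clock: 8.55
tcp_pos: [0.4743, 0.1881, 0.1388]
orientation: [1.123, -2.933, 0.0]
contact_force: [-0.3, -0.0, -1.8]
grip_width: 0.0294
gripper_force: 45.3
```

Call:
arm_command(
  rows=[
    {"fingers":-1,"x":0,"y":0,"z":0.001,"ax":0,"ay":0,"az":0},
    {"fingers":-1,"x":0,"y":0,"z":0.001,"ax":0,"ay":0,"az":0},
    {"fingers":-1,"x":0,"y":0,"z":0.001,"ax":0,"ay":0,"az":0},
    {"fingers":-1,"x":0,"y":0,"z":0.001,"ax":0,"ay":0,"az":0},
    {"fingers":-1,"x":0,"y":0,"z":0,"ax":0,"ay":0,"az":0},
  ],
)

```text
clock: 8.97
tcp_pos: [0.4747, 0.1883, 0.1361]
orientation: [-1.123, 2.934, 0.0]
contact_force: [-1.5, -1.5, 6.1]
grip_width: 0.0295
gripper_force: 46.4
```

Contact came at the predicted height, so the rotor is home. Now I'll release it and rise.

Call:
arm_command(
  rows=[
    {"fingers":1,"x":0,"y":0,"z":0,"ax":0,"ay":0,"az":0},
    {"fingers":1,"x":0,"y":0,"z":0,"ax":0,"ay":0,"az":0},
    {"fingers":1,"x":0,"y":0,"z":0,"ax":0,"ay":0,"az":0},
    {"fingers":1,"x":0,"y":0,"z":0,"ax":0,"ay":0,"az":0},
    {"fingers":1,"x":0,"y":0,"z":0,"ax":0,"ay":0,"az":0},
    {"fingers":1,"x":0,"y":0,"z":0,"ax":0,"ay":0,"az":0},
    {"fingers":1,"x":0,"y":0,"z":-0.02,"ax":0,"ay":0,"az":0},
    {"fingers":1,"x":0,"y":0,"z":-0.03,"ax":0,"ay":0,"az":0},
    {"fingers":1,"x":0,"y":0,"z":-0.03,"ax":0,"ay":0,"az":0},
    {"fingers":1,"x":0,"y":0,"z":0,"ax":0,"ay":0,"az":0},
  ],
)

```text
clock: 9.8
tcp_pos: [0.4775, 0.1896, 0.2206]
orientation: [-1.119, 2.926, 0.002]
contact_force: [1.3, 0.5, 0.3]
grip_width: 0.0853
gripper_force: 0.0
```

```bash
cat > look2.py <<'E'
from h import *
import sys
o=r.get_obs(); p=np.array(o['tcp_pos']); R=cv2.Rodrigues(np.array(o['orientation']))[0]
print(o['clock'],p.round(4),'tool y',np.degrees(np.arctan2(R[1,1],R[0,1])).round(2),'F',np.round(o['contact_force'],1))
for cam in sys.argv[1:]:
    f,d,K,T=grab(cam); P=(fpts if cam=='wrist' else pts)(d,K,T); np.savez('l_'+cam,f=f,d=d,K=K,T=T)
    H,S,V=cv2.split(cv2.cvtColor(f,cv2.COLOR_RGB2HSV))
    for nm,m,c,rad,zlo in(('hub',(H>105)&(H<130)&(S>130),(.4735,.187),.035,.1),('knob',((H<8)|(H>172))&(S>150)&(V>60),(.56,.2555),.05,.09)):
        m=m&(np.hypot(P[...,0]-c[0],P[...,1]-c[1])<rad)&(P[...,2]>zlo)&(P[...,2]<.2)
        if m.sum()<15: print(cam,nm,'none');continue
        zt=np.percentile(P[m][:,2],90); t=m&(abs(P[...,2]-zt)<.004); q=(P[t][:,:2]*1000).astype(np.float32)
        print(cam,nm,t.sum(),'top z',np.median(P[t][:,2]).round(4),'rect',np.round(cv2.minAreaRect(q)[0],1),np.round(cv2.minAreaRect(q)[1],1),np.round(cv2.minAreaRect(q)[2],1))
E
python3 look2.py wrist top
```

```text
9.8 [0.4775 0.1896 0.2206] tool y 131.88 F [1.3 0.5 0.3]
wrist hub 1939 top z 0.146 rect [474.  186.6] [30.  28.9] 42.0
wrist knob 470 top z 0.1353 rect [561.6 252.7] [13.7 24.4] 28.3
top hub 54 top z 0.1466 rect [470.  183.4] [20.5 28.6] 47.1
top knob 72 top z 0.1366 rect [566.7 256.2] [20.6 21.1] 0.1
```

Call:
arm_command(
  rows=[
    {"fingers":1,"x":0,"y":0,"z":0,"ax":0,"ay":0,"az":6.28},
    {"fingers":1,"x":0,"y":0,"z":0,"ax":0,"ay":0,"az":6.28},
    {"fingers":1,"x":0,"y":0,"z":0,"ax":0,"ay":0,"az":6.28},
    {"fingers":1,"x":0,"y":0,"z":0,"ax":0,"ay":0,"az":6.28},
    {"fingers":1,"x":0,"y":0,"z":0,"ax":0,"ay":0,"az":6.28},
    {"fingers":1,"x":0,"y":0,"z":0,"ax":0,"ay":0,"az":6.28},
    {"fingers":1,"x":-0.0321,"y":0.0201,"z":0,"ax":0,"ay":0,"az":0},
    {"fingers":1,"x":-0.0321,"y":0.0201,"z":0,"ax":0,"ay":0,"az":0},
    {"fingers":1,"x":-0.032,"y":0.0201,"z":0,"ax":0,"ay":0,"az":0},
    {"fingers":1,"x":0,"y":0,"z":0,"ax":0,"ay":0,"az":0},
  ],
)

```text
clock: 10.73
tcp_pos: [0.5693, 0.2601, 0.213]
orientation: [-0.121, 3.138, 0.001]
contact_force: [-0.3, 0.3, 1.0]
grip_width: 0.0855
gripper_force: 0.0
```

```bash
python3 look2.py wrist
```

```text
10.7333 [0.5693 0.2601 0.213 ] tool y 94.41 F [-0.3  0.3  1. ]
wrist hub 2229 top z 0.146 rect [474.3 187.3] [30.9 30.3] 42.5
wrist knob 1379 top z 0.1355 rect [567.  256.3] [24.2 24. ] 5.4
```

Call:
arm_command(
  rows=[
    {"fingers":1,"x":0.0024,"y":-0.0034,"z":0.02,"ax":0,"ay":0,"az":0},
    {"fingers":1,"x":0,"y":0,"z":0.03,"ax":0,"ay":0,"az":0},
    {"fingers":1,"x":0,"y":0,"z":0.02,"ax":0,"ay":0,"az":0},
    {"fingers":1,"x":0,"y":0,"z":0,"ax":0,"ay":0,"az":0},
    {"fingers":1,"x":0,"y":0,"z":0,"ax":0,"ay":0,"az":0},
  ],
)

```text
clock: 11.2
tcp_pos: [0.5623, 0.2507, 0.1437]
orientation: [0.115, -3.136, 0.004]
contact_force: [0.8, -0.8, 0.8]
grip_width: 0.0852
gripper_force: 0.0
```

Call:
arm_command(
  rows=[
    {"fingers":1,"x":0,"y":0,"z":0,"ax":0,"ay":0,"az":0},
    {"fingers":1,"x":0,"y":0,"z":0,"ax":0,"ay":0,"az":0},
    {"fingers":1,"x":0,"y":0,"z":0,"ax":0,"ay":0,"az":0},
  ],
)

```text
clock: 11.45
tcp_pos: [0.5646, 0.2522, 0.1468]
orientation: [-0.115, 3.137, 0.002]
contact_force: [-0.3, 0.2, 0.5]
grip_width: 0.0852
gripper_force: 0.0
```

Call:
arm_command(
  rows=[
    {"fingers":1,"x":-0.0024,"y":0.0036,"z":0.008,"ax":0,"ay":0,"az":0},
    {"fingers":1,"x":0,"y":0,"z":0.007,"ax":0,"ay":0,"az":0},
    {"fingers":1,"x":0,"y":0,"z":0,"ax":0,"ay":0,"az":0},
    {"fingers":1,"x":0,"y":0,"z":0,"ax":0,"ay":0,"az":0},
  ],
  grip_force=50,
)

```text
clock: 11.78
tcp_pos: [0.5655, 0.2556, 0.1294]
orientation: [0.116, -3.138, 0.001]
contact_force: [0.7, 0.6, 0.1]
grip_width: 0.0853
gripper_force: 0.0
```

Call:
arm_command(
  rows=[
    {"fingers":-1,"x":0,"y":0,"z":0,"ax":0,"ay":0,"az":0},
    {"fingers":-1,"x":0,"y":0,"z":0,"ax":0,"ay":0,"az":0},
    {"fingers":-1,"x":0,"y":0,"z":0,"ax":0,"ay":0,"az":0},
    {"fingers":-1,"x":0,"y":0,"z":0,"ax":0,"ay":0,"az":0},
    {"fingers":-1,"x":0,"y":0,"z":0,"ax":0,"ay":0,"az":0},
    {"fingers":-1,"x":0,"y":0,"z":0,"ax":0,"ay":0,"az":0},
    {"fingers":-1,"x":0,"y":0,"z":0,"ax":0,"ay":0,"az":0},
    {"fingers":-1,"x":0,"y":0,"z":0,"ax":0,"ay":0,"az":0},
  ],
)

```text
clock: 12.45
tcp_pos: [0.5661, 0.256, 0.1306]
orientation: [-0.116, 3.139, 0.001]
contact_force: [-1.5, 1.3, 3.0]
grip_width: 0.0243
gripper_force: 49.0
```

Call:
arm_command(
  rows=[
    {"fingers":-1,"x":0,"y":0,"z":-0.004,"ax":0,"ay":0,"az":0},
    {"fingers":-1,"x":0,"y":0,"z":-0.004,"ax":0,"ay":0,"az":0},
    {"fingers":-1,"x":0,"y":0,"z":-0.004,"ax":0,"ay":0,"az":0},
    {"fingers":-1,"x":0,"y":0,"z":0,"ax":0,"ay":0,"az":0},
    {"fingers":-1,"x":0,"y":0,"z":0,"ax":0,"ay":0,"az":0},
  ],
)

```text
clock: 12.87
tcp_pos: [0.5655, 0.2559, 0.142]
orientation: [0.116, -3.139, -0.0]
contact_force: [0.9, 2.8, -8.0]
grip_width: 0.0245
gripper_force: 49.4
```

```bash
python3 look2.py wrist
```

```text
12.8667 [0.5655 0.2559 0.142 ] tool y 94.24 F [ 0.9  2.8 -8. ]
wrist hub 4996 top z 0.146 rect [474.3 186.9] [31.4 30.6] 42.1
wrist knob 3128 top z 0.1466 rect [566.4 255.9] [24.6 24. ] 5.3
```

Call:
arm_command(
  rows=[
    {"fingers":-1,"x":0.002,"y":0,"z":-0.0007,"ax":0,"ay":0,"az":0},
    {"fingers":-1,"x":0.004,"y":0,"z":0,"ax":0,"ay":0,"az":0},
    {"fingers":-1,"x":0.004,"y":0,"z":0,"ax":0,"ay":0,"az":0},
    {"fingers":-1,"x":0.004,"y":0,"z":0,"ax":0,"ay":0,"az":0},
    {"fingers":-1,"x":0.004,"y":0,"z":0,"ax":0,"ay":0,"az":0},
    {"fingers":-1,"x":0.003,"y":0,"z":0,"ax":0,"ay":0,"az":0},
    {"fingers":-1,"x":0.001,"y":0,"z":0,"ax":0,"ay":0,"az":0},
    {"fingers":-1,"x":0,"y":0,"z":0,"ax":0,"ay":0,"az":0},
    {"fingers":-1,"x":0,"y":0,"z":0,"ax":0,"ay":0,"az":0},
  ],
)

```text
clock: 13.67
tcp_pos: [0.5433, 0.2542, 0.1428]
orientation: [0.116, -3.138, 0.0]
contact_force: [-1.7, 4.9, -8.9]
grip_width: 0.0244
gripper_force: 49.4
```

```bash
python3 look2.py wrist
```

```text
13.6667 [0.5433 0.2542 0.1428] tool y 94.24 F [-1.7  4.9 -8.9]
wrist hub 5085 top z 0.146 rect [474.1 186.9] [31.1 30.9] 42.0
wrist knob 3128 top z 0.1474 rect [543.8 254.2] [24.8 24.1] 4.2
```

Call:
arm_command(
  rows=[
    {"fingers":-1,"x":0,"y":0,"z":0.003,"ax":0,"ay":0,"az":0},
    {"fingers":-1,"x":0,"y":0,"z":0.003,"ax":0,"ay":0,"az":0},
    {"fingers":-1,"x":0,"y":0,"z":0.003,"ax":0,"ay":0,"az":0},
    {"fingers":-1,"x":0,"y":0,"z":0.003,"ax":0,"ay":0,"az":0},
    {"fingers":-1,"x":0,"y":0,"z":0.0006,"ax":0,"ay":0,"az":0},
    {"fingers":-1,"x":0,"y":0,"z":0,"ax":0,"ay":0,"az":0},
    {"fingers":-1,"x":0,"y":0,"z":0,"ax":0,"ay":0,"az":0},
  ],
)

```text
clock: 14.3
tcp_pos: [0.5442, 0.2542, 0.1308]
orientation: [-0.116, 3.139, 0.001]
contact_force: [-4.5, 3.8, -0.2]
grip_width: 0.0244
gripper_force: 50.5
```

Call:
arm_command(
  rows=[
    {"fingers":-1,"x":-0.0005,"y":0,"z":0.0005,"ax":0,"ay":0,"az":0},
    {"fingers":-1,"x":0,"y":0,"z":0.0005,"ax":0,"ay":0,"az":0},
    {"fingers":-1,"x":0,"y":0,"z":0,"ax":0,"ay":0,"az":0},
    {"fingers":-1,"x":0,"y":0,"z":0,"ax":0,"ay":0,"az":0},
  ],
)

```text
clock: 14.63
tcp_pos: [0.5443, 0.2543, 0.1305]
orientation: [0.116, -3.139, -0.001]
contact_force: [-6.1, 2.6, 5.8]
grip_width: 0.0242
gripper_force: 50.9
```

Call:
arm_command(
  rows=[
    {"fingers":-1,"x":0.0008,"y":0,"z":0.0005,"ax":0,"ay":0,"az":0},
    {"fingers":-1,"x":0,"y":0,"z":0.0005,"ax":0,"ay":0,"az":0},
    {"fingers":-1,"x":0,"y":0,"z":0.0003,"ax":0,"ay":0,"az":0},
    {"fingers":-1,"x":0,"y":0,"z":0,"ax":0,"ay":0,"az":0},
    {"fingers":-1,"x":0,"y":0,"z":0,"ax":0,"ay":0,"az":0},
    {"fingers":-1,"x":0,"y":0,"z":0,"ax":0,"ay":0,"az":0},
  ],
)

```text
clock: 15.13
tcp_pos: [0.5443, 0.2543, 0.1302]
orientation: [-0.115, 3.138, 0.002]
contact_force: [-7.3, 2.7, 12.2]
grip_width: 0.0244
gripper_force: 51.5
```

```bash
python3 look2.py wrist
```

```text
15.1333 [0.5443 0.2543 0.1302] tool y 94.21 F [-7.3  2.7 12.2]
wrist hub 6045 top z 0.146 rect [474.3 187. ] [31.2 31. ] 41.7
wrist knob 3143 top z 0.135 rect [544.9 254.3] [24.6 24.1] 3.0
```

The knob top is back at its home height, 21.5 mm along towards the rotor, with about 12 N of downward press and the grip holding. Handing in.

```bash
python3 -c "
from bench import r
print(r.hand_in())"
```

```text
the job is handed in; nothing more can be done
None
```

I handed the job in, but the judge's result was not shown. By my last measurements the rotor is home on the shaft and released, the shoe is in the green hole with the pin fully down, and the gripper is holding the knob and pressing it with about 12 N. I planned every move clear of the bottles, beaker and wrench but did not re-measure them.

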